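# Crank the slicing guide to the green marker

## Task

Set the thickness stop of the slicing guide for the next loaf: turn its handwheel by the black crank knob until the red pointer on the wheel's rim points at the green marker on the dial (not the yellow or the blue one), then let go and leave it there.

Things in the scene. Friction and masses are not known exactly. Their poses are not given: they have to be found in the camera images.
- handwheel: Dark steel handwheel, 149 mm across, lying level on a fixed white housing. Origin: on its vertical axis, 45 mm above the worktop (the housing's top); x points level to the knob and pointer, z up. Rim top 70 mm above the worktop. Every marker lies 1 to 4 rad counter-clockwise (from above) of the start; end stops lie beyond. Stays where it is left; 2 to 3 N at the knob turn it and slide the stop fence.
- crank_knob (a point): Middle of the upright black crank knob on the wheel: a cylinder 24 mm in diameter and 52 mm tall, from 70 to 122 mm above the worktop; this point is on its centre line, 96 mm above the worktop, 60 mm from the wheel's axis. The knob spins freely on its pin, so the gripper need not turn as it carries the knob round.
- pointer_tip (a point): Tip of the small red pointer on the wheel's rim, in line with the axis and the crank knob, 88 mm from the axis, 57 mm above the worktop.
- green_marker: Green round marker, 19 mm in diameter and 4 mm thick, fixed on the housing's dial 97 mm from the wheel's axis, just outside the pointer's tip. Origin: centre of its underside, 45 mm above the worktop. A yellow and a blue marker alike in form sit on the same circle, at least 1 rad away; which colour is where changes.

How it is judged:
By the outcome, as a careful person would: the job done as asked, in the order asked, and still so for the second after the job is handed in, with the robot touching nothing.
It also fails if it takes over 43 s, if anything falls off the work surface, if the arm or the gripper's body presses on something with over 40 N, if the wrist force passes 120 N, or if a joint passes its speed limit or range.

## Robot

A 6-joint arm with a two-finger parallel gripper is mounted at the origin on a cart in front of the work surface, level with it; the furniture and walls round the work are solid. World frame = base frame: x ahead of the robot, y to its left, z up, the work surface at z = 0. Lengths are in m, angles in rad, forces in N, time in s.
With the tool pointing down it reaches from about 0.375 to 0.9 m from the base axis. Payload 3.1 kg.
Tool frame: the origin (TCP) lies where the fingers leave the gripper's body, on its centre line; the fingertips stand 70 mm ahead of it and the grasp point (between the pads) lies 51 mm ahead of it; z points along the fingers, y is the line along which they close (so a half turn about z gives the same grasp; the last joint's range is limited). The gripper opens to 87 mm and grips with 3 to 60 N. Pads are 19 mm wide; open, the fingers measure 117 mm over their backs; the gripper's body (75 mm by 190 mm) begins 51 mm behind the grasp point.
Start: joints at [1.083, 0.527, 1.433, -0, 1.181, -0.178], TCP at [0.19, 0.595, 0.292] pointing down, gripper open.
Joint ranges: [-3.08, 3.08], [-0.75, 2.2], [0.22, 2.44], [-1.43, 4.57], [0, 2.65], [-2.85, 2.85]. Speed limits (rad/s): [2.79, 2.79, 3.14, 3.14, 3.14, 3.14].

## Interface

Orientations are given as a unit quaternion [x, y, z, w].
In Python, from rig import robot gives the robot as it stands.
- The arm moves only by the tool send_rows, never from a script. Its argument "deltas" is text: rows parted by semicolons, each of 7 numbers parted by spaces: the shift along the tool's x, y, z in mm, then the turn, a rotation vector about the tool's x, y, z in degrees, then the opening, from 0 (shut) to 1 (fully open). A call has 1 to 10 rows; each row shifts and turns the commanded pose from where the row before left it, along the tool's axes as they then stand; what a row does not reach is not made up. A row lasts 1/8 s, in which the tool goes at most 62.5 mm and 10.7 degrees, less where a joint would pass 70% of its speed; a pose out of reach is approached as far as the arm can. A call is refused whole if a number of a shift passes 62.5 or a number of a turn 10.7, either way. A call with a gripper value outside its range is refused whole. The fingers move at their own pace and stop on an object; "newtons" is the grip in N (left out, the last holds). Time passes only in rows, so rows that do not move let the fingers close. It gives the time, the measured TCP pose, the force, the opening and the grip force at its end, in the units of the state.
- robot.get_obs(): the state, without advancing time (a new reading comes with each control period).
- robot.camera(name): name is "scene" or "top"; returns a dict with "image" (480x640x3 uint8, red, green, blue), "depth" (480x640 float32, m along the optical axis (not along the pixel's ray), 0 where there is no reading), "fovy" (degrees; the focal length in pixels is half the picture's height over the tangent of half this angle, whatever the lens; pixels are square), "cx", "cy" (the principal point, pixels), "rvec" (rotation vector, rad) and "tvec" (3), from world to camera coordinates, as OpenCV has them. Camera axes: x right, y down, z forward; pixel columns grow to the right and rows downward; lengths in m; the calibration is good to about 2 mm. A picture is of the moment at which its call begins.
- robot.hand_in(): hands the job in; it is judged then, once.
Trained networks look in the newest picture that a camera, given by its name, has taken for a name from the list of things; names that differ only in an ending like _2 or _b are one class to them, and where a whole thing is asked for, a point or a joint stands for the part that bears it (a point fixed in the world has none). Each returns a list of dicts, best first, with "p" (0 to 1); they miss things now and then, are a little off and sometimes report something else, mostly with a low value. They report only what shows in the picture. A call takes as long as a camera call.
- robot.find_in(camera, thing): "box" ([left, top, right, bottom] in pixels, round what is visible of it).
- robot.cut_out(camera, thing): "region" (480x640 bool, what is visible of it) and "box" ([left, top, right, bottom] in pixels, round what is visible of it).
The state is a dict: "time": time; "q": joint angles; "joint_velocities": joint speeds; "joint_torque": joint torques, N m; "position": TCP position; "tool_rot": TCP orientation; "ft_force": force on the tool from outside, world axes, zero at the start; "moment": the same for the moment, N m; "grip_width": finger opening in m; "grip_force": force on a finger pad.
Only numpy, scipy, OpenCV 4.12 (cv2) and the standard library are available. Lean on these libraries where they do the work, as an engineer would, in place of code of your own. Each camera call takes 0.05 s, during which the arm holds its last target. There are 200 camera calls.

## Working session

There is one attempt and no reset: what is moved stays moved. The work goes in short steps, Python scripts to look and compute and a tool call to move; the robot and the scene stay as the last step left them, time stands still between calls to the robot, and variables do not carry over. Pictures are saved under pics/ and viewed, at most 10 in all, crops included, and the job is handed in when it is done.

Besides the shell and the picture viewer there is one more tool, called by a JSON object that holds its "fn" and its "kwargs", one argument or row to a line. send_rows: Moves the arm, as the interface text tells. Its arguments: {"type":"object","properties":{"deltas":{"type":"string"},"newtons":{"type":"number"}},"required":["deltas"]}

```bash
mkdir -p pics
cat > h.py <<'E'
import numpy as np, cv2
from rig import robot
from scipy.spatial.transform import Rotation as R
def ray(c,px,z):
    f=240/np.tan(np.radians(c["fovy"])/2); M=R.from_rotvec(np.ravel(c["rvec"])).as_matrix(); t=np.ravel(c["tvec"])
    o=-M.T@t; d=M.T@np.array([(px[0]-c["cx"])/f,(px[1]-c["cy"])/f,1]); return (o+d*(z-o[2])/d[2])[:2]
E
python3 - <<'E'
from h import *
for n in("scene","top"):
    c=robot.camera(n); cv2.imwrite(f"pics/{n}1.png",c["image"][:,:,::-1])
    for t,z in(("handwheel",.07),("crank_knob",.1),("pointer_tip",.057),("green_marker",.049)):
        for d in robot.find_in(n,t)[:2]:
            b=np.array(d["box"]); print(n,t,round(d["p"],2),b.round(),ray(c,((b[0]+b[2])/2,(b[1]+b[3])/2),z).round(4))
o=robot.get_obs();print(o["position"],o["tool_rot"],o["time"])
E
```

```text
scene handwheel 0.6 [265. 216. 374. 323.] [ 0.5271 -0.0483]
scene crank_knob 0.91 [267. 218. 372. 321.] [ 0.5014 -0.0667]
scene pointer_tip 0.72 [265. 217. 371. 322.] [ 0.5373 -0.0387]
top handwheel 0.83 [300. 200. 402. 299.] [ 0.5146 -0.0567]
top crank_knob 0.58 [304. 199. 402. 298.] [ 0.5119 -0.0597]
top pointer_tip 0.79 [304. 201. 398. 297.] [ 0.5167 -0.0577]
top green_marker 0.43 [356. 304. 363. 317.] [ 0.4217 -0.0713]
[0.18990452 0.59540009 0.29222552] [ 1.53767333e-01  9.88107082e-01 -3.82744910e-05 -6.11427130e-06] 0.5
```

View pics/top1.png

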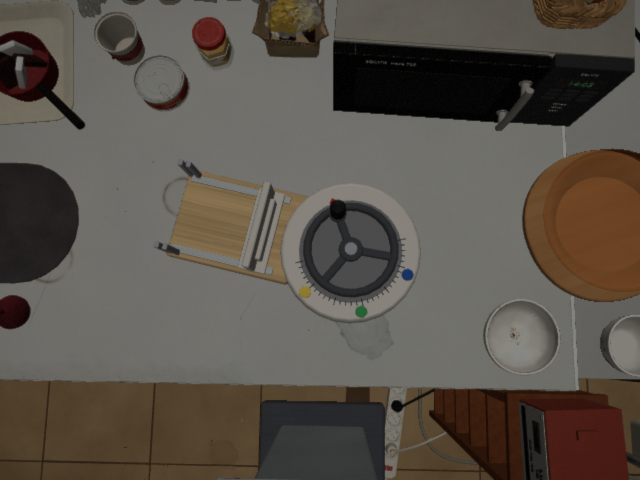

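View pics/scene1.png

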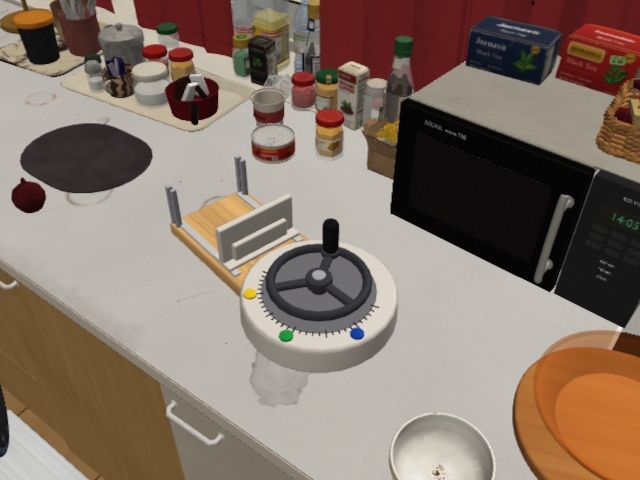

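The top view shows the wheel hub at about (350,249), the knob at (338,209) and the red pointer at (333,200). The markers are green (361,312), yellow (305,292) and blue (407,275). Going counter-clockwise, the pointer passes yellow and then reaches green. Next I'll measure these by colour.

```bash
cat >> h.py <<'E'
from scipy.optimize import least_squares
BOX={"top":(275,180,425,325),"scene":(235,210,402,365)}
HUE={"green":(55,80,.049),"yellow":(22,32,.049),"blue":(108,125,.049),"red":(0,6,.057)}
def measure(n):
    c=robot.camera(n); l,t,r,b=BOX[n]; hsv=cv2.cvtColor(c["image"],cv2.COLOR_RGB2HSV)
    P={}
    for k,(a,e,z) in HUE.items():
        m=np.zeros((480,640),np.uint8); s=hsv[t:b,l:r]; m[t:b,l:r]=(s[...,0]>=a)&(s[...,0]<=e)&(s[...,1]>150)&(s[...,2]>70)
        nn,_,st,ce=cv2.connectedComponentsWithStats(m)
        if nn<2: continue
        i=1+st[1:,4].argmax(); P[k]=ray(c,ce[i],z); print(n,k,st[i,4],ce[i].round(1),P[k].round(4))
    return c,P
E
python3 - <<'E'
from h import *
for n in("top","scene"):
    c,P=measure(n)
    M=[P[k] for k in("green","yellow","blue") if k in P]
    o=least_squares(lambda x:[np.hypot(*(p-x))-.097 for p in M],[.515,-.057]); C=o.x
    print("centre",C.round(4),o.fun.round(4))
    for k in P: print(k,np.arctan2(*(P[k]-C)[::-1]).round(3),np.hypot(*(P[k]-C)).round(4))
    cv2.imwrite(f"pics/{n}crop.png",cv2.resize(c["image"][180:325,275:425,::-1],None,fx=4,fy=4)) if n=="top" else 0
E
```

```text
top green 68 [360.9 311.2] [ 0.4207 -0.0736]
top yellow 87 [304.5 291.6] [0.4497 0.0148]
top blue 80 [407.1 274.4] [ 0.4789 -0.1455]
top red 11 [331.7 200.6] [ 0.5938 -0.026 ]
centre [ 0.5161 -0.0559] [ 0. -0. -0.]
green -2.958 0.097
yellow 2.325 0.097
blue -1.963 0.097
red 0.368 0.0833
scene green 109 [285.8 335.4] [ 0.4186 -0.0742]
scene yellow 101 [249.6 293.5] [0.4478 0.0141]
scene blue 114 [356.8 333.2] [ 0.4772 -0.1461]
centre [ 0.5141 -0.0565] [ 0.0002 -0.0001 -0.0001]
green -2.958 0.0972
yellow 2.325 0.0969
blue -1.962 0.0969
```

View pics/topcrop.png

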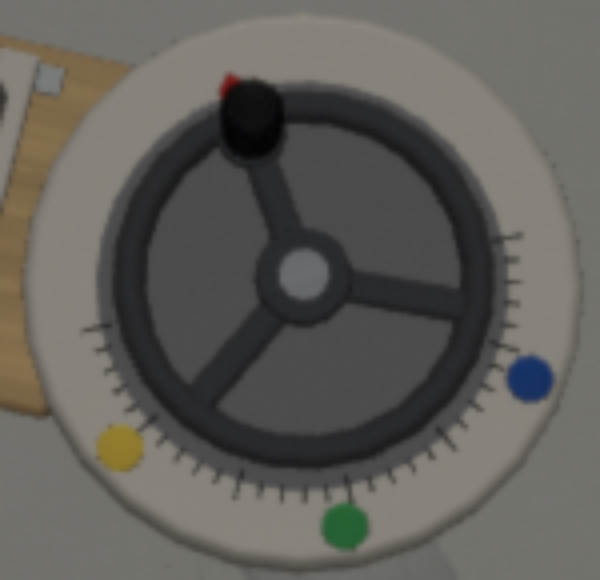

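{"fn": "send_rows", "kwargs": {
  "deltas": "-20 -17 0 0 0 0 0.65;-40 -35 0 0 0 0 0.65;-40 -35 0 0 0 0 0.65;-40 -35 0 0 0 0 0.65;-40 -35 0 0 0 0 0.65;-40 -35 0 0 0 0 0.65;-40 -35 0 0 0 0 0.65;-40 -35 0 0 0 0 0.65;-40 -35 0 0 0 0 0.65;-40 -35 0 0 0 0 0.65",
  "newtons": 25
}}

```text
time: 1.85
position: [0.4519, 0.1621, 0.2926]
tool_rot: [0.154, 0.988, 0.0, 0.001]
ft_force: [-0.1, 0.1, 0.4]
grip_width: 0.0563
grip_force: 0.0
```

{"fn": "send_rows", "kwargs": {
  "deltas": "-40 -35 10 0 0 0 0.65;-40 -35 20 0 0 0 0.65;-40 -35 20 0 0 0 0.65;-30 -25 20 0 0 0 0.65;-25 -23 2 0 0 0 0.65;0 0 0 0 0 0 0.65;0 0 0 0 0 0 0.65"
}}

```text
time: 2.72
position: [0.5706, -0.0348, 0.2202]
tool_rot: [0.154, 0.988, 0.0, -0.001]
ft_force: [-0.4, 0.3, 0.2]
grip_width: 0.0571
grip_force: 0.0
```

Run:
```python
from h import *
o=robot.get_obs();print(o["time"],o["position"],o["tool_rot"],o["grip_width"],o["q"])
M=R.from_quat(o["tool_rot"]).as_matrix()
print("tool shift mm",M.T@(np.array([.5714,-.0359,.149])-o["position"])*1000)
c=robot.camera("scene"); cv2.imwrite("pics/s2.png",c["image"][:,:,::-1])
```

```text
2.725 [ 0.57064814 -0.03481916  0.22020289] [ 1.53885246e-01  9.88088545e-01  2.31639042e-04 -5.52116027e-04] 0.05708528118581774 [-2.56483350e-01  5.50069221e-01  1.63694773e+00  4.26642506e-04
  9.55721406e-01 -1.51852768e+00]
tool shift mm [-1.12769925 -0.82149648 71.20139114]
```

View pics/s2.png

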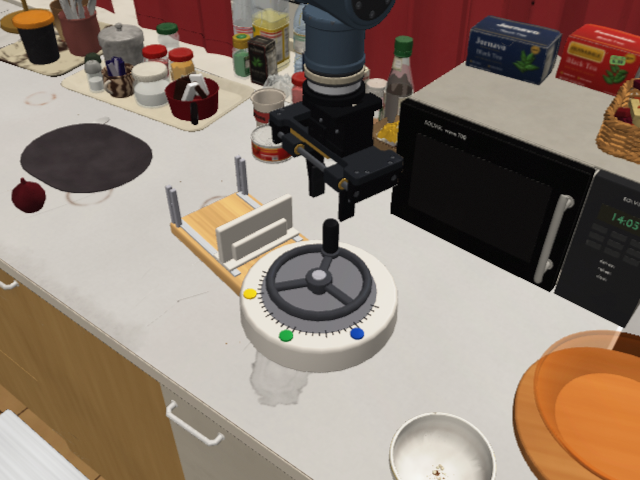

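The fingers, at (317,185) and (347,205), straddle the line above the knob at (331,237). I'll descend and grip.

{"fn": "send_rows", "kwargs": {
  "deltas": "-1 -1 18 0 0 0 0.65;0 0 18 0 0 0 0.65;0 0 18 0 0 0 0.65;0 0 16 0 0 0 0.65;0 0 0 0 0 0 0.65;0 0 0 0 0 0 0;0 0 0 0 0 0 0;0 0 0 0 0 0 0;0 0 0 0 0 0 0;0 0 0 0 0 0 0"
}}

```text
time: 4.03
position: [0.5724, -0.0364, 0.1507]
tool_rot: [0.154, 0.988, 0.0, 0.001]
ft_force: [0.8, 2.2, 2.0]
grip_width: 0.0234
grip_force: 25.0
```

```bash
cat > arc.py <<'E'
import sys
from h import *
# rows along the knob circle from angle a to b (rad) in n steps, starting at the present pose
def arc(a,b,n,C=np.array([.515,-.0562]),r=.06):
    o=robot.get_obs(); M=R.from_quat(o["tool_rot"]).as_matrix()
    P=[C+r*np.array([np.cos(t),np.sin(t)]) for t in np.linspace(a,b,n+1)]
    p=np.array(o["position"][:2]); print(o["position"],o["ft_force"],"angle now",np.arctan2(*(p-C)[::-1]).round(3),"r",np.hypot(*(p-C)).round(4))
    acc=np.zeros(2)
    for q in P[1:]:
        w=(M.T@np.r_[q-P[0],0])[:2]*1000; d=np.round(w-acc); acc+=d; print(*d.astype(int),end="; ")
arc(*map(float,sys.argv[1:3]),int(sys.argv[3]))
E
python3 arc.py .345 3.325 30
```

```text
[ 0.57239905 -0.03640192  0.15065456] [0.799093   2.21218479 2.04454253] angle now 0.332 r 0.0607
4 5; 4 4; 5 3; 5 4; 5 2; 6 2; 5 2; 6 1; 6 0; 6 0; 6 0; 6 -2; 6 -2; 5 -2; 5 -3; 5 -4; 4 -4; 5 -4; 3 -5; 3 -5; 3 -5; 2 -6; 1 -5; 1 -6; 1 -6; -1 -6; -1 -6; -1 -6; -2 -5; -3 -6;
```

{"fn": "send_rows", "kwargs": {
  "deltas": "4 5 0 0 0 0 0;4 4 0 0 0 0 0;5 3 0 0 0 0 0;5 4 0 0 0 0 0;5 2 0 0 0 0 0;6 2 0 0 0 0 0;5 2 0 0 0 0 0;6 1 0 0 0 0 0;6 0 0 0 0 0 0;6 0 0 0 0 0 0"
}}

```text
time: 5.28
position: [0.5292, 0.0025, 0.1506]
tool_rot: [0.154, 0.988, 0.001, 0.0]
ft_force: [2.6, 5.1, 4.7]
grip_width: 0.0231
grip_force: 25.0
```

{"fn": "send_rows", "kwargs": {
  "deltas": "6 0 0 0 0 0 0;6 -2 0 0 0 0 0;6 -2 0 0 0 0 0;5 -2 0 0 0 0 0;5 -3 0 0 0 0 0;5 -4 0 0 0 0 0;4 -4 0 0 0 0 0;5 -4 0 0 0 0 0"
}}

```text
time: 6.28
position: [0.4821, -0.0059, 0.1506]
tool_rot: [0.154, 0.988, -0.0, -0.0]
ft_force: [3.3, -0.0, 3.2]
grip_width: 0.0231
grip_force: 25.0
```

```bash
python3 arc.py 2.133 3.325 12
```

```text
[ 0.48206318 -0.00594478  0.15056068] [ 3.25133425 -0.01554616  3.1706091 ] angle now 2.151 r 0.0601
4 -5; 3 -5; 2 -5; 2 -6; 2 -6; 1 -5; 0 -6; 0 -6; -1 -6; -1 -6; -2 -6; -3 -5;
```

Following well with low forces. I'll stop slightly short and then look.

{"fn": "send_rows", "kwargs": {
  "deltas": "4 -5 0 0 0 0 0;3 -5 0 0 0 0 0;2 -5 0 0 0 0 0;2 -6 0 0 0 0 0;2 -6 0 0 0 0 0;1 -5 0 0 0 0 0;0 -6 0 0 0 0 0;0 -6 0 0 0 0 0;-1 -6 0 0 0 0 0;-1 -6 0 0 0 0 0"
}}

```text
time: 7.52
position: [0.4553, -0.0561, 0.1506]
tool_rot: [0.154, 0.988, 0.0, 0.001]
ft_force: [5.7, 2.3, 3.8]
grip_width: 0.0233
grip_force: 25.0
```

{"fn": "send_rows", "kwargs": {
  "deltas": "-2 -5 0 0 0 0 0;-2 -3 0 0 0 0 0;0 0 0 0 0 0 0;0 0 0 0 0 0 0"
}}

```text
time: 8.02
position: [0.4563, -0.065, 0.1505]
tool_rot: [0.154, 0.988, -0.0, 0.001]
ft_force: [4.0, -1.2, 5.2]
grip_width: 0.0235
grip_force: 25.0
```

Run:
```python
from h import *
C=np.array([.515,-.0562]); o=robot.get_obs(); p=o["position"][:2]; print(o["position"],o["ft_force"],np.arctan2(*(p-C)[::-1]))
for n in("scene","top"):
    c,P=measure(n)
    if n=="scene": cv2.imwrite("pics/s3.png",cv2.resize(c["image"][220:370,230:410,::-1],None,fx=4,fy=4,interpolation=cv2.INTER_CUBIC))
    for k in P: print(k,(np.arctan2(*(P[k]-[.5145,-.0564])[::-1])%6.2832).round(3))
```

```text
[ 0.45625877 -0.06497328  0.15054419] [ 3.96433048 -1.17099153  5.24311923] -2.9933338871379034
scene green 108 [285.7 335.4] [ 0.4185 -0.0742]
scene yellow 99 [249.6 293.5] [0.4477 0.0141]
scene blue 113 [356.8 333.2] [ 0.4771 -0.146 ]
scene red 82 [291.  319.7] [ 0.4386 -0.0673]
green 3.325
yellow 2.329
blue 4.317
red 3.284
```

View pics/s3.png

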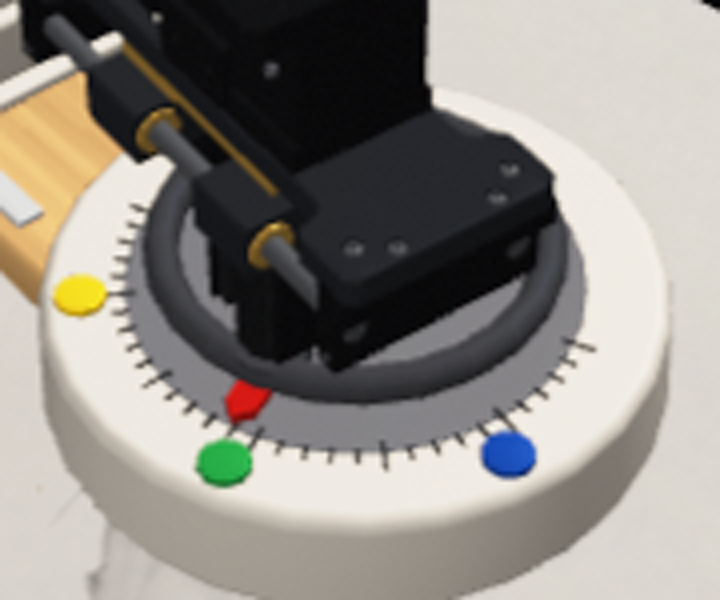

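The crop shows the red pointer at (247,400) just short of green at (224,462). It measures 3.284 against 3.325 rad, so about 2.4 mm is left at the knob.

{"fn": "send_rows", "kwargs": {
  "deltas": "-1.1 -2.2 0 0 0 0 0;0 0 0 0 0 0 0;0 0 0 0 0 0 0;0 0 0 0 0 0 0"
}}

```text
time: 8.62
position: [0.4566, -0.0672, 0.1505]
tool_rot: [0.154, 0.988, -0.0, 0.001]
ft_force: [3.5, 1.3, 5.0]
grip_width: 0.0232
grip_force: 25.0
```

{"fn": "send_rows", "kwargs": {
  "deltas": "0 0 0 0 0 0 0.65;0 0 0 0 0 0 0.65;0 0 0 0 0 0 0.65;0 0 0 0 0 0 0.65;0 0 -20 0 0 0 0.65;0 0 -30 0 0 0 0.65;0 0 -30 0 0 0 0.65;0 0 -30 0 0 0 0.65;0 0 0 0 0 0 0.65"
}}

```text
time: 9.75
position: [0.4571, -0.0674, 0.262]
tool_rot: [0.154, 0.988, -0.001, 0.002]
ft_force: [-0.3, -1.0, 0.4]
grip_width: 0.0563
grip_force: 0.0
```

Run:
```python
from h import *
o=robot.get_obs(); print(o["position"],o["ft_force"],o["time"])
c,P=measure("scene")
cv2.imwrite("pics/s4.png",cv2.resize(c["image"][220:370,230:410,::-1],None,fx=4,fy=4,interpolation=cv2.INTER_CUBIC))
for k in P: print(k,(np.arctan2(*(P[k]-[.5143,-.0565])[::-1])%6.2832).round(3))
```

```text
[ 0.45714889 -0.06739098  0.26203159] [-0.27078987 -0.95059431  0.37045844] 9.75
scene green 109 [285.8 335.4] [ 0.4186 -0.0742]
scene yellow 99 [249.6 293.5] [0.4477 0.0141]
scene blue 113 [356.8 333.2] [ 0.4771 -0.146 ]
scene red 78 [292.8 320.5] [ 0.4389 -0.07  ]
green 3.325
yellow 2.327
blue 4.319
red 3.318
```

View pics/s4.png

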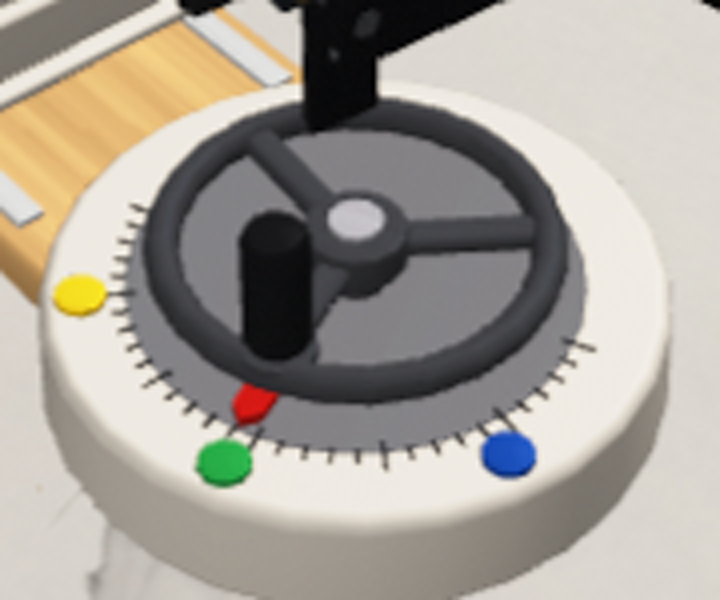

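The pointer reads 3.318 against 3.325 rad, and the knob is free. I'll move the arm clear and check once from the top.

{"fn": "send_rows", "kwargs": {
  "deltas": "0 10 -20 0 0 0 0.65;5 35 -10 0 0 0 0.65;10 45 0 0 0 0 0.65;10 45 0 0 0 0 0.65;10 45 0 0 0 0 0.65;10 45 0 0 0 0 0.65;10 40 0 0 0 0 0.65;0 20 0 0 0 0 0.65;0 0 0 0 0 0 0.65;0 0 0 0 0 0 0.65"
}}

```text
time: 11.05
position: [0.4902, 0.22, 0.2896]
tool_rot: [0.154, 0.988, -0.001, -0.001]
ft_force: [0.3, 0.5, 0.5]
grip_width: 0.0568
grip_force: 0.0
```

Run:
```python
from h import *
c,P=measure("top")
cv2.imwrite("pics/t5.png",cv2.resize(c["image"][180:325,275:425,::-1],None,fx=4,fy=4,interpolation=cv2.INTER_CUBIC))
for k in P: print(k,(np.arctan2(*(P[k]-[.5161,-.0559])[::-1])%6.2832).round(3))
```

```text
top green 65 [360.9 310.9] [ 0.4211 -0.0736]
top yellow 86 [304.5 291.6] [0.4496 0.0147]
top blue 80 [407.1 274.4] [ 0.4789 -0.1455]
top red 50 [359.7 299.6] [ 0.4383 -0.0712]
green 3.326
yellow 2.326
blue 4.319
red 3.336
```

View pics/t5.png

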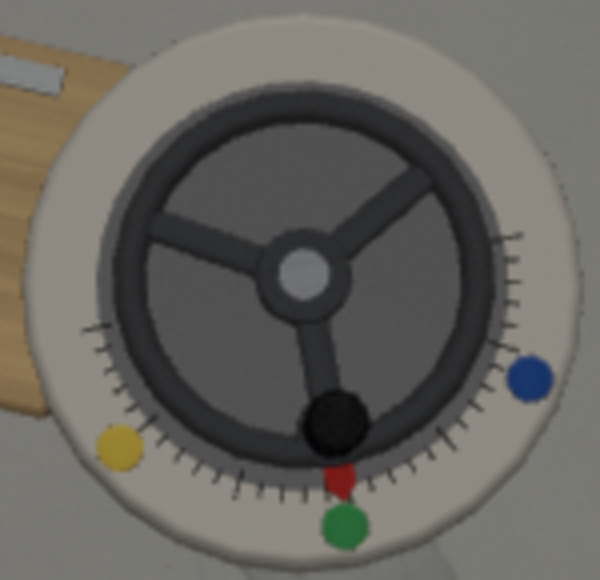

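The red pointer's tip at (344,498) points straight at the green marker at (345,526), and the two cameras agree to within 0.01 rad.

```bash
python3 -c "
from rig import robot
print(robot.hand_in())"
```

```text
the job is handed in; nothing more can be done
None
```

I turned the handwheel until the red pointer points at the green marker (within about 0.01 rad in both cameras), released the knob, moved the arm clear, and handed the job in after about 11 s.

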